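# Ring for service and point out the flight and tool wanted

### The job

Ring for the bar staff by pressing the counter bell's plunger down, then show them what you want: point straight down at the slim flight, the narrow one of the four in the stand, with the fingertips a finger's breadth (1 to 3 cm) above its top for two full seconds, and after that point in the same way at the middle of the brass tool lying on the bar, for two seconds, and finish there, still pointing. Touch nothing except the bell, and come down on the slim flight from well above, because fingertips passing low over another flight would name the wrong one.

Things in the scene. Friction and masses are not known exactly. Their poses are not given: they have to be found in the camera images.
- stand: Beech stand fixed to the bar, 50 x 210 x 32 mm (x, y, z), origin under its centre. Four slots on its long centre line, at y = -75, -25, 25 and 75 mm in its own frame, hold one flight each, in any order.
- flight_slim: The slim flight, the narrow one: stiff plastic, four fins in a cross (one pair purple, the other silver, as on all four flights), 20 mm wide across each pair of fins over its whole height. It stands upright and loose in a slot; origin on its vertical axis at the bottom of its tail, 14 mm above the bar inside the stand; its flat top is 63 mm above the origin (77 mm above the bar). z up.
- flight_a: A standard flight of stiff plastic, four fins in a cross (one pair purple, the other silver), 38 mm wide across each pair of fins from 20 mm below its top upwards, tapering to 20 mm at the stand. Otherwise as the slim flight: origin 63 mm below its flat top, z up. Loose; not the one to point at.
- flight_b: A standard flight of stiff plastic, four fins in a cross (one pair purple, the other silver), 38 mm wide across each pair of fins from 20 mm below its top upwards, tapering to 20 mm at the stand. Otherwise as the slim flight: origin 63 mm below its flat top, z up. Loose; not the one to point at.
- flight_c: A standard flight of stiff plastic, four fins in a cross (one pair purple, the other silver), 38 mm wide across each pair of fins from 20 mm below its top upwards, tapering to 20 mm at the stand. Otherwise as the slim flight: origin 63 mm below its flat top, z up. Loose; not the one to point at.
- plunger_top (a point): Centre of the top of the bell's plunger: a steel button 20 mm across on top of a steel counter bell (dome on a black base 84 mm across), its top 58 mm above the bar when not pressed. The bell is fixed.
- plunger (a joint): How far the plunger is pressed down: 0 m at rest, 0.006 m at its stop. It springs back; it needs 1.5 N to start moving and 4.5 N at the stop. The bell rings beyond 0.004 m.
- point_tool: Brass point-removal tool lying loose on the bar, 100 mm long along its own x: an 18 mm wide, 14 mm high ribbed block from x = -50 to 6 mm, then a 9 mm round shank ending in a 14 mm collar at x = 50 mm. Origin under the middle of its length, at bar height; z up; its middle is 14 mm high at most.
- ashtray: Heavy pewter ashtray, 120 mm across, 37 mm high, between the robot and the stand. Origin under its centre. Loose, to be left alone.
- tumbler: Cut-glass tumbler, 80 mm across, 92 mm high, at the far left or right of the stand. Origin under its centre. Loose, to be left alone.
- chalk_cup: Black ceramic cup, 72 mm across, 65 mm high, with sticks of chalk rising to 76 mm, at the far left or right of the stand. Origin under its centre. Loose, to be left alone.

How it is judged (in metres and radians):
On the way, in this order (a step that is already met when the one before it is completed fails the run):
1. the bell's plunger is pressed down by more than 4 mm, so that it rings (value of joint plunger above 0.004 m), for 0.02 s.
2. the fingertips point down at the slim flight: the grasp point within 18 mm of its axis, the fingertips about 2 to 41 mm above its top, for 1.8 s (horizontal distance between the grasp point and flight_slim below 0.018 m and z of the grasp point in the frame of flight_slim between 0.084 and 0.123 m), for 1.8 s.
3. the fingertips point down at the brass tool: the grasp point within 30 mm of its middle along it and 18 mm across it, the fingertips about 2 to 41 mm above it, for 1.8 s (x of the grasp point in the frame of point_tool between -0.03 and 0.03 m and y of the grasp point in the frame of point_tool between -0.018 and 0.018 m and z of the grasp point in the frame of point_tool between 0.035 and 0.074 m), for 1.8 s.
At the end, for the whole second after the job is handed in: The fingertips still point at the middle of the brass tool, 2 to 41 mm above it (within 30 mm along it, 18 mm across); the plunger is up within 1.5 mm; flights, tool, ashtray, tumbler and cup are within 8 mm of where they began, the flights upright within 0.15 rad (all of step 3 and value of joint plunger below 0.0015 m and distance of each of flight_slim, flight_a, flight_b, flight_c, point_tool, ashtray, tumbler, chalk_cup from where it was at the start of the episode below 0.008 m and angle between each of flight_slim, flight_a, flight_b, flight_c's own z axis and vertical below 0.15 rad); the robot touches nothing.
It fails at once if a flight, the stand or the brass tool is touched (more than 0.5 N) (contact force between any of the fingers, the arm and flight_slim above 0.5 N or contact force between any of the fingers, the arm and flight_a above 0.5 N or contact force between any of the fingers, the arm and flight_b above 0.5 N or contact force between any of the fingers, the arm and flight_c above 0.5 N or contact force between any of the fingers, the arm and stand above 0.5 N or contact force between any of the fingers, the arm and point_tool above 0.5 N).
It fails at once if the ashtray, the tumbler or the chalk cup is touched (more than 0.5 N) (contact force between any of the fingers, the arm and ashtray above 0.5 N or contact force between any of the fingers, the arm and tumbler above 0.5 N or contact force between any of the fingers, the arm and chalk_cup above 0.5 N).
It fails at once if a flight, the tool or a bystander is moved or lifted by more than 10 mm (distance of any of flight_slim, flight_a, flight_b, flight_c, point_tool, ashtray, tumbler, chalk_cup from where it was at the start of the episode above 0.01 m).
It fails at once if the fingertips point at a wrong flight: the grasp point within 18 mm of its axis and the fingertips less than about 26 mm above its top ((horizontal distance between the grasp point and flight_a below 0.018 m and z of the grasp point in the frame of flight_a below 0.108 m) or (horizontal distance between the grasp point and flight_b below 0.018 m and z of the grasp point in the frame of flight_b below 0.108 m) or (horizontal distance between the grasp point and flight_c below 0.018 m and z of the grasp point in the frame of flight_c below 0.108 m)).
It also fails if it takes over 54 s, if anything falls off the work surface, if the arm or the gripper's body presses on something with over 40 N, if the wrist force passes 120 N, or if a joint passes its speed limit or range.

### The arm

A 6-joint arm with a two-finger parallel gripper is mounted at the origin on the work surface. World frame = base frame: x ahead of the robot, y to its left, z up, the work surface at z = 0. Lengths are in mm, angles in rad, forces in N, time in s.
With the tool pointing down it reaches from about 275 to 750 mm from the base axis. Payload 10.2 kg.
Tool frame: the origin (TCP) lies on the centre line of the jaws, within the pads' length; the fingertips stand 22 mm ahead of it and the grasp point (between the pads) lies 3 mm ahead of it; z points along the fingers, y is the line along which they close (so a half turn about z gives the same grasp; the last joint's range is limited). The gripper opens to 88 mm and grips with 3 to 60 N. Pads are 18 mm wide; open, the fingers measure 123 mm over their backs; the gripper's body (75 mm by 187 mm) begins 45 mm behind the grasp point.
Start: joints at [0.896, 0.313, 1.498, -0, 1.331, -0.223], TCP at [229.22, 472.323, 227.92] pointing down, gripper open.
Joint ranges: [-2.94, 2.94], [-0.97, 2.17], [0.19, 2.56], [-1.23, 4.37], [0.02, 3.11], [-2.88, 2.88]. Speed limits (rad/s): [2.39, 2.39, 3.01, 3.14, 3.14, 3.14].

### API

Orientations are given as [roll, pitch, yaw] about the fixed x, y, z axes, in that order (R = Rz(yaw) Ry(pitch) Rx(roll)).
In Python, from plant import * gives the robot as it stands.
- The arm moves only by the tool move_arm, never from a script. Its argument "commands" is a list of rows, each a list of 6 numbers: the shift along the tool's x, y, z in mm, then the turn, a rotation vector about the tool's x, y, z in degrees. In form: [[x, y, z, rx, ry, rz], ...]. A call has exactly 10 rows; each row is the pose to reach, as a shift and turn from the pose commanded when the call began, along the tool's axes at that moment; what a row does not reach only later rows make up. A row lasts 1/8 s, in which the tool goes at most 62.5 mm and 10.7 degrees, less where a joint would pass 70% of its speed; a pose out of reach is approached as far as the arm can. A call with a gripper value outside its range is refused whole. "gripper" is the gripper's target within -1 to 1 (shut at 1, half-way at 0, fully open at -1), set as the call begins (left out, the last holds). The fingers move at their own pace and stop on an object; the grip force is fixed at half the most. Time passes only in rows, so rows that repeat a pose let the fingers close, or fill a call up. It gives the time, the measured TCP pose, the force, the opening and the grip force at its end, in the units of the state.
- read_state(): the state, without advancing time (a new reading comes with each control period).
- get_image(name): name is "scene" or "top"; returns the picture (384x512x3 uint8, blue, green, red); there is no depth.
- calibration(name): a dict with "vertical_fov" (degrees; the focal length in pixels is half the picture's height over the tangent of half this angle, whatever the lens; pixels are square), "cx", "cy" (the principal point, pixels), "rvec" (rotation vector, rad) and "tvec" (3), from world to camera coordinates, as OpenCV has them. Camera axes: x right, y down, z forward; pixel columns grow to the right and rows downward; lengths in mm; the calibration is good to about 2 mm. A picture is of the moment at which its call begins. calibration takes no time and is no camera call.
- job_done(): hands the job in; it is judged then, once.
The state is a dict: "time": time; "qpos": joint angles; "qd": joint speeds; "joint_torque": joint torques, N m; "tcp_pos": TCP position; "orientation": TCP orientation; "force": force on the tool from outside, world axes, zero at the start; "moment": the same for the moment, N m; "width": opening from 0.0 (shut) to 1.0 (fully open); "grip_force": force on a finger pad.
Only numpy, scipy, OpenCV 4.12 (cv2) and the standard library are available. Lean on these libraries where they do the work, as an engineer would, in place of code of your own. Each camera call takes 0.05 s, during which the arm holds its last target. There are 200 camera calls.

## Working session

There is one attempt and no reset: what is moved stays moved. The work goes in short steps, Python scripts to look and compute and a tool call to move; the robot and the scene stay as the last step left them, time stands still between calls to the robot, and variables do not carry over. Pictures are saved under pics/ and viewed, at most 10 in all, crops included, and the job is handed in when it is done.

Besides the shell and the picture viewer there is one more tool, called after "Emit:" in YAML: its name, and indented under it one key for each argument. move_arm: Moves the arm, as the interface text tells. Its arguments: {"type":"object","properties":{"commands":{"type":"array"},"gripper":{"type":"number"}},"required":["commands"]}

```bash
mkdir -p pics
python3 - <<'E'
from plant import *
import cv2
for n in("scene","top"):
    cv2.imwrite(f"pics/{n}0.png",get_image(n)); print(n,calibration(n))
s=read_state();print(s["time"],s["tcp_pos"],s["orientation"],s["width"])
E
```

```text
scene {'vertical_fov': 42.82273956552557, 'cx': 256.59396938794447, 'cy': 200.34455504090025, 'rvec': array([ 2.174515  ,  1.14969753, -0.44894311]), 'tvec': array([-306.44768843, -293.99694843, 1403.155622  ])}
top {'vertical_fov': 45.63166107507459, 'cx': 251.68647476980877, 'cy': 189.6209915751259, 'rvec': array([ 2.19129547, -2.13187992,  0.1698065 ]), 'tvec': array([ -38.50456571,  544.40343947, 1154.51685132])}
0.1 [229.06359614 472.14066627 227.41869446] [-3.14046409e+00 -2.85566318e-04  2.68981369e+00] 1.0044052654523303
```

View pics/scene0.png

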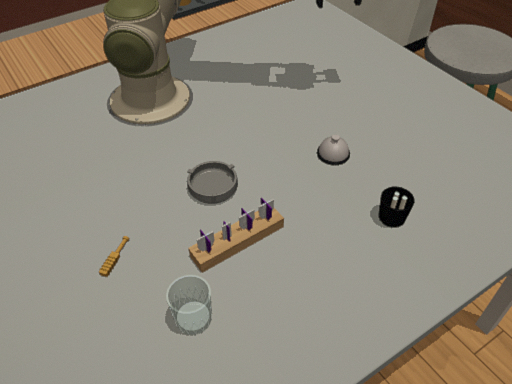

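View pics/top0.png

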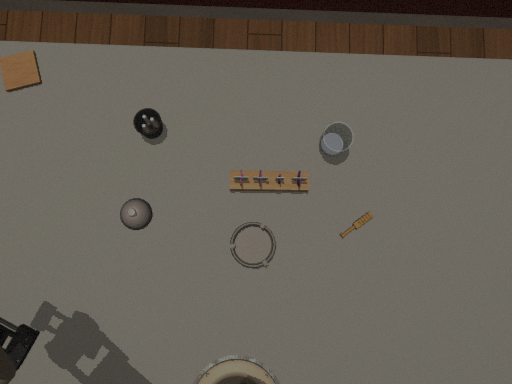

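The scene picture shows the bell near (335,145), the slim flight second from the left at (227,230), and the tool near (115,256). In the top picture the bell plunger is near (132,212), the slim flight near (280,180), third from the left, and the tool near (357,225). I'll crop these for finer pixel positions.

```bash
cat > h.py <<'E'
import numpy as np,cv2
from plant import *
def cam(n):
    c=calibration(n);f=192/np.tan(np.radians(c["vertical_fov"]/2))
    R=cv2.Rodrigues(c["rvec"])[0];t=np.array(c["tvec"])
    return np.array([[f,0,c["cx"]],[0,f,c["cy"]],[0,0,1]]),R,t
def ray(n,u,v):
    K,R,t=cam(n);return -R.T@t,R.T@np.linalg.solve(K,[u,v,1])
def at(n,u,v,z):
    o,d=ray(n,u,v);return o+d*(z-o[2])/d[2]
def proj(n,p):
    K,R,t=cam(n);q=K@(R@np.array(p,float)+t);return q[:2]/q[2]
def tri(a,b):
    (o,d),(p,e)=ray("scene",*a),ray("top",*b)
    s=np.linalg.lstsq(np.c_[d,-e],p-o,rcond=None)[0]
    return (o+d*s[0]+p+e*s[1])/2,np.linalg.norm(o+d*s[0]-p-e*s[1])
E
python3 - <<'E'
from h import *
S,T=cv2.imread("pics/scene0.png"),cv2.imread("pics/top0.png")
crop=lambda I,x,y,w,h,k:cv2.resize(I[y:y+h,x:x+w],(w*k,h*k),interpolation=cv2.INTER_NEAREST)
# 8x: flights scene / top
a=np.vstack([crop(S,190,190,100,37,8),crop(T,225,162,100,36,8)]);cv2.imwrite("pics/c1.png",a)
b=np.hstack([crop(S,310,125,48,48,8),crop(T,112,190,48,48,8)]);cv2.imwrite("pics/c2.png",b)
for n,I,(x,y,w,h),z in(("top",T,(330,200,55,50),7),("scene",S,(90,225,50,60),7)):
    H=cv2.cvtColor(I[y:y+h,x:x+w],cv2.COLOR_BGR2HSV)
    m=((H[...,1]>110)&(H[...,2]>60)).astype(np.uint8)
    c=max(cv2.findContours(m,0,2)[0],key=cv2.contourArea)
    P=np.argwhere(m)[:,::-1]+[x,y]
    W=np.array([at(n,u,v,z)[:2] for u,v in P])
    (cx,cy),(l1,l2),ang=cv2.minAreaRect(W.astype(np.float32))
    print(n,len(P),"centre",cx,cy,"size",l1,l2,ang, "mean",W.mean(0))
print("beech")
H=cv2.cvtColor(T[155:205,220:320],cv2.COLOR_BGR2HSV)
P=np.argwhere((H[...,1]>110)&(H[...,2]>60)&(H[...,0]<30))[:,::-1]+[220,155]
print(cv2.minAreaRect(np.array([at("top",u,v,32)[:2] for u,v in P],np.float32)))
E
```

```text
top 196 centre 462.970947265625 -304.2924499511719 size 17.822893142700195 99.79669952392578 36.734336853027344 mean [ 467.49896708 -310.45465079]
scene 327 centre 465.0264892578125 -304.4712829589844 size 23.35834503173828 104.34178161621094 36.85792922973633 mean [ 471.04703639 -312.41243132]
beech
((571.5994262695312, -68.96879577636719), (50.642669677734375, 206.04290771484375), 1.6664855480194092)
```

View pics/c1.png

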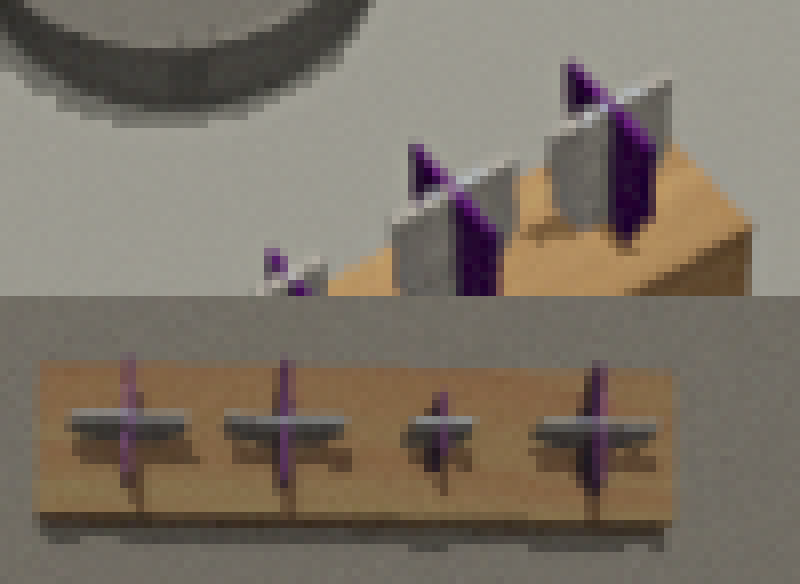

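View pics/c2.png

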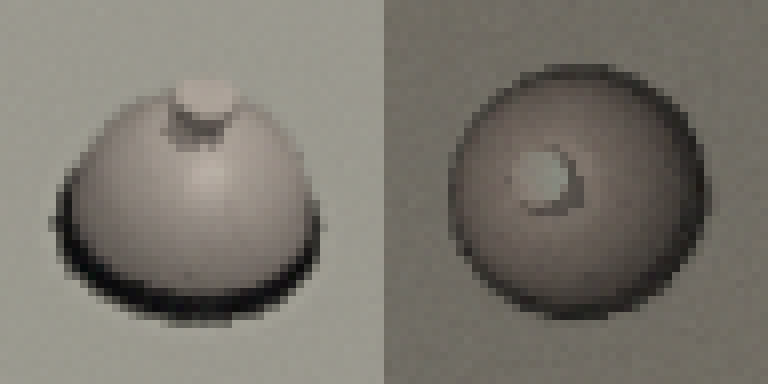

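The flight crop puts the slim flight's top crossing at about (225.5,224) in scene and (279.6,177.5) in top. The bell crop puts the plunger's top centre at about (335.2,135.5) in scene and (131.7,212) in top.

Run:
```python
from h import *
for nm,a,b,z in(("slim",(225.5,224),(279.6,177.5),77),("plunger",(335.2,135.5),(131.7,212),58),
  ("fC(left)",(266,202.8),(240.4,177.5),77),("fB",(246.6,212.8),(260.2,177.5),77)):
    print(nm,*tri(a,b),at("top",*b,z),at("scene",*a,z))
H=cv2.cvtColor(cv2.imread("pics/top0.png"),cv2.COLOR_BGR2HSV)
c=np.array([571.6,-69]);r=np.radians(1.67)
for y in(-75,-25,25,75):print(y,c+[-np.sin(r)*y,np.cos(r)*y])
s=read_state()
from scipy.spatial.transform import Rotation as Ro
print(Ro.from_euler("xyz",s["orientation"]).as_matrix().round(4),s["tcp_pos"])
```

```text
slim [573.3250025  -93.52607886  72.82092121] 1.1340881946271308 [572.89963232 -92.68270827  77.        ] [576.09493614 -95.63897855  77.        ]
plunger [476.62279056 279.41874258  58.6577634 ] 0.9288641434003659 [476.41446136 279.17581589  58.        ] [476.23350488 280.44902068  58.        ]
fC(left) [571.08803168   7.09003998  71.48261141] 0.9759586952760928 [569.94358848   6.63852679  77.        ] [575.30804164   4.68643007  77.        ]
fB [572.36902298 -43.02481201  73.32958189] 1.3607888819246912 [571.43515775 -43.47727341  77.        ] [575.34113475 -44.07622691  77.        ]
-75 [ 573.78571538 -143.96814422]
-25 [572.32857179 -93.98938141]
25 [570.87142821 -44.01061859]
75 [569.41428462   5.96814422]
[[-8.997e-01  4.366e-01 -7.000e-04]
 [ 4.366e-01  8.997e-01 -9.000e-04]
 [ 3.000e-04 -1.100e-03 -1.000e+00]] [229.06359614 472.14066627 227.41869446]
```

The two views agree, and the stand's slot position matches the slim flight at (572.7, -93.5). The plunger is at (476.5, 279.5) and the tool middle at (464, -304.4). I'll nearly shut the fingers and go above the bell.

Emit:
move_arm:
  commands:
    - [-40,-8,0,0,0,0]
    - [-90,-19,0,0,0,0]
    - [-140,-30,0,0,0,0]
    - [-190,-40,0,0,0,0]
    - [-240,-51,0,0,0,0]
    - [-285,-60,0,0,0,0]
    - [-307,-65,30,0,0,0]
    - [-307,-65,70,0,0,0]
    - [-307,-65,110,0,0,0]
    - [-307,-65,120,0,0,0]
  gripper: 0.95

```text
time: 1.35
tcp_pos: [475.9, 279.4, 105.8]
orientation: [-3.138, -0.003, 2.69]
force: [0.5, -0.7, 0.2]
width: 0.028
grip_force: 0.0
```

Emit:
move_arm:
  commands:
    - [0,0,18,0,0,0]
    - [0,0,25,0,0,0]
    - [0,0,29,0,0,0]
    - [0,0,31,0,0,0]
    - [0,0,33,0,0,0]
    - [0,0,33,0,0,0]
    - [0,0,33,0,0,0]
    - [0,0,33,0,0,0]
    - [0,0,33,0,0,0]
    - [0,0,33,0,0,0]

```text
time: 2.6
tcp_pos: [477.1, 279.8, 74.9]
orientation: [3.142, -0.0, 2.69]
force: [-0.4, -0.6, 0.1]
width: 0.026
grip_force: 0.0
```

There is no force yet at tip height of about 53 mm, so I'll look.

Run:
```python
from h import *
S,T=get_image("scene"),get_image("top")
crop=lambda I,x,y,w,h,k:cv2.resize(I[y:y+h,x:x+w],(w*k,h*k),interpolation=cv2.INTER_NEAREST)
cv2.imwrite("pics/c3.png",np.hstack([crop(S,300,100,66,75,6),crop(T,100,170,66,75,6)]))
s=read_state();print(s["tcp_pos"],s["force"],s["moment"])
```

```text
[477.04575184 279.82123206  74.92980791] [ 0.10553203 -0.72906467  0.33058454] [-0.01269715 -0.0056355   0.01679688]
```

View pics/c3.png

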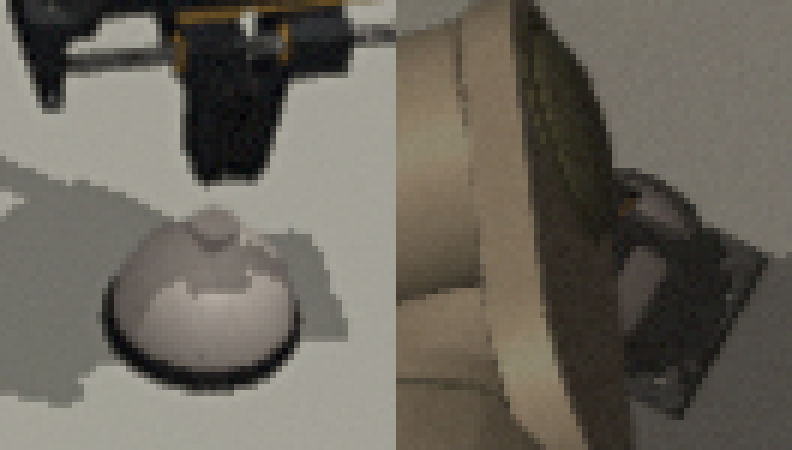

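The fingertips (scene about (338,130)) still float above the button (336,135), with a sideways offset. I'll work out where the tip really is.

Run:
```python
from h import *
print("expect tip",proj("scene",[477,279.8,53]),proj("top",[477,279.8,53]),"plunger",proj("scene",[476.5,279.5,58]))
for z in(53,58,62,66,70,75):print(z,at("scene",338.3,129.8,z).round(1))
s=read_state();print(s["qpos"],s["width"],s["tcp_pos"],s["time"])
S=get_image("scene");cv2.imwrite("pics/c4.png",cv2.resize(S[40:180,270:410],None,fx=4,fy=4,interpolation=cv2.INTER_CUBIC))
```

```text
expect tip [334.96972945 137.3289969 ] [131.93270035 211.93159593] plunger [334.97305797 135.70262851]
53 [459.8 305.2  53. ]
58 [464.  300.8  58. ]
62 [467.4 297.3  62. ]
66 [470.8 293.7  66. ]
70 [474.2 290.2  70. ]
75 [478.5 285.8  75. ]
[ 3.18614456e-01  5.38055200e-01  1.59398579e+00  1.29909013e-05
  1.00953120e+00 -8.00391416e-01] 0.02282167967374785 [477.04575184 279.82123206  74.92980791] 2.7
```

View pics/c4.png

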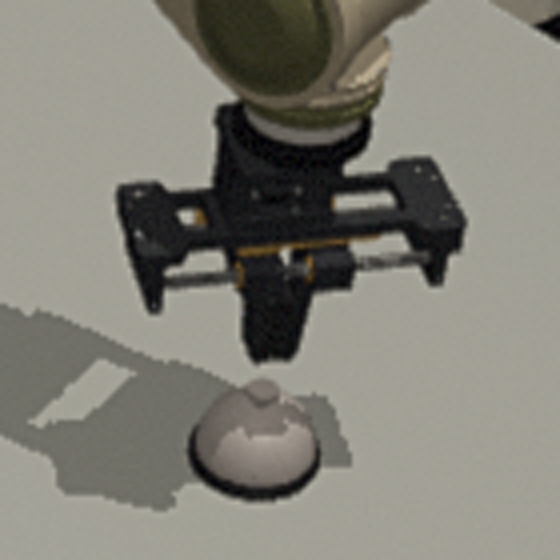

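Run:
```python
from h import *
for z in(53,75,115,140,200):print(z,proj("scene",[477,279.8,z]).round(1))
for p in([0,0,0],[0,0,10],[572.7,-93.5,77]):print(p,proj("scene",p).round(1),proj("top",p).round(1))
R=np.array([[-.8997,.4366,0],[.4366,.8997,0],[0,0,-1]])
t=np.array([477,279.8,75])
for dz in(0,15):
  print("dz",dz)
  for y in(-93.5,93.5):
    for x in(-37.5,37.5):
        print((x,y),((proj("scene",t+[0,0,dz]+R@[x,y,-42])-[270,40])*4).round(0))   # body's low corners in c4 pixels
  for y in(-18,18):
    for x in(-9,9):print("tip",(x,y),((proj("scene",t+[0,0,dz]+R@[x,y,22])-[270,40])*4).round(0))
o,_=ray("scene",256,192);print(o)
# base ring seen in scene0: light-coloured ring
S=cv2.imread("pics/scene0.png");H=cv2.cvtColor(S,cv2.COLOR_BGR2HSV)
```

```text
53 [335.  137.3]
75 [336.  130.4]
115 [337.9 117.3]
140 [339.2 108.7]
200 [342.4  87. ]
[0, 0, 0] [149.7  97.8] [236.5 404.8]
[0, 0, 10] [149.1  94.9] [236.4 406.2]
[572.7, -93.5, 77] [225.5 222.5] [279.9 177.6]
dz 0
(-37.5, -93.5) [130. 363.]
(37.5, -93.5) [104. 282.]
(-37.5, 93.5) [445. 331.]
(37.5, 93.5) [407. 253.]
tip (-9, -18) [235. 402.]
tip (9, -18) [228. 383.]
tip (-9, 18) [292. 396.]
tip (9, 18) [285. 377.]
dz 15
(-37.5, -93.5) [131. 342.]
(37.5, -93.5) [105. 262.]
(-37.5, 93.5) [450. 311.]
(37.5, 93.5) [411. 233.]
tip (-9, -18) [237. 383.]
tip (9, -18) [230. 364.]
tip (-9, 18) [295. 377.]
tip (9, 18) [288. 358.]
[1132.75980475 -391.2373449   844.38063435]
```

The base projects where it should, so the cameras are sound. The arm's reported pose seems off. In the starting pictures both views caught the gripper at the picture edges, so I'll check those against the prediction.

Run:
```python
from h import *
R=np.array([[-.8997,.4366,0],[.4366,.8997,0],[0,0,-1]])
t=np.array([229.06,472.14,227.42])
for n in("scene","top"):
  for y in(-61.5,-44,44,61.5):
    print(n,y,[tuple(proj(n,t+R@[x,y,22]).round(1)) for x in(-9,9)])
S,T=cv2.imread("pics/scene0.png"),cv2.imread("pics/top0.png")
crop=lambda I,x,y,w,h,k:cv2.resize(I[y:y+h,x:x+w],(w*k,h*k),interpolation=cv2.INTER_NEAREST)
cv2.imwrite("pics/c5.png",np.vstack([crop(S,300,0,80,20,8),crop(T,0,305,80,54,8)]))
print(ray("top",250,190)[0])
```

```text
scene -61.5 [(np.float64(314.4), np.float64(19.2)), (np.float64(312.9), np.float64(15.9))]
scene -44 [(np.float64(320.9), np.float64(18.7)), (np.float64(319.4), np.float64(15.4))]
scene 44 [(np.float64(353.4), np.float64(16.1)), (np.float64(351.6), np.float64(12.8))]
scene 61.5 [(np.float64(359.9), np.float64(15.6)), (np.float64(358.0), np.float64(12.3))]
top -61.5 [(np.float64(44.5), np.float64(329.1)), (np.float64(40.1), np.float64(336.8))]
top -44 [(np.float64(37.4), np.float64(325.2)), (np.float64(32.9), np.float64(333.0))]
top 44 [(np.float64(1.6), np.float64(305.8)), (np.float64(-2.9), np.float64(313.5))]
top 61.5 [(np.float64(-5.5), np.float64(302.0)), (np.float64(-10.0), np.float64(309.7))]
[3.84808754e+02 4.98432076e-01 1.21765711e+03]
```

View pics/c5.png

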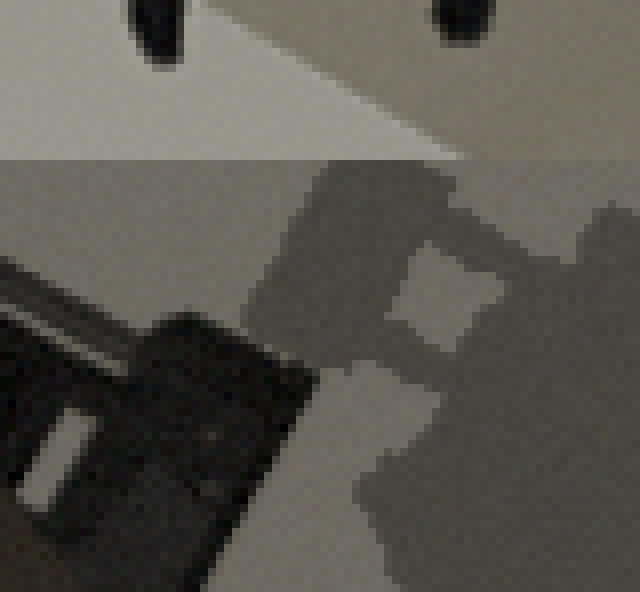

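Run:
```python
from h import *
R=np.array([[-.8997,.4366,0],[.4366,.8997,0],[0,0,-1]])
t=np.array([229.06,472.14,227.42])
for d in([0,0,0],[0,0,32],[-20,28,0],[-10,14,16]):
  print(d)
  for zz in(-42,-80):
    print("  body z",zz,[tuple(proj("top",t+d+R@[x,y,zz]).round(1).tolist()) for x,y in((-37.5,-93.5),(37.5,-93.5))])
  # where the arm predicts the fingertip bottoms in scene0: seen (320.7,8),(358,5)
  print("  tips scene",[proj("scene",t+d+R@[-9,y,22]).round(1).tolist() for y in(-53,53)])
```

```text
[0, 0, 0]
  body z -42 [(52.2, 328.9), (32.6, 363.8)]
  body z -80 [(44.1, 332.2), (23.5, 368.7)]
  tips scene [[317.6, 18.9], [356.7, 15.9]]
[0, 0, 32]
  body z -42 [(45.4, 331.7), (25.0, 367.9)]
  body z -80 [(36.7, 335.3), (15.2, 373.2)]
  tips scene [[318.7, 7.2], [358.5, 4.2]]
[-20, 28, 0]
  body z -42 [(37.1, 339.0), (17.3, 374.1)]
  body z -80 [(28.3, 342.8), (7.5, 379.5)]
  tips scene [[321.1, 12.9], [359.5, 9.9]]
[-10, 14, 16]
  body z -42 [(41.2, 335.4), (21.1, 371.1)]
  body z -80 [(32.4, 339.1), (11.3, 376.4)]
  tips scene [[319.9, 10.1], [359.0, 7.1]]
```

Both views fit an arm sitting about 30 mm higher than reported, with x and y sound. I'll come down on the bell in stages, watching the force.

Emit:
move_arm:
  commands:
    - [0,0,5,0,0,0]
    - [0,0,10,0,0,0]
    - [0,0,14,0,0,0]
    - [0,0,17,0,0,0]
    - [0,0,19,0,0,0]
    - [0,0,20,0,0,0]
    - [0,0,20,0,0,0]
    - [0,0,20,0,0,0]
    - [0,0,20,0,0,0]
    - [0,0,20,0,0,0]

```text
time: 4.0
tcp_pos: [477.1, 279.8, 55.0]
orientation: [3.142, 0.0, 2.69]
force: [0.5, 0.5, 0.3]
width: 0.025
grip_force: 0.0
```

Run:
```python
from h import *
S=get_image("scene")
g=cv2.cvtColor(S,cv2.COLOR_BGR2GRAY)
for c in range(328,348,2):print(c,g[124:142,c])
```

```text
328 [166 166 167 166 166 166 164 165 165 164 162 154 112  97  98 103 108 111]
330 [ 40  40  44  42  40  41  39  50  89 114 128 165 138 102 102 109 109 113]
332 [ 24  18  22  22  18  19  19  20  15  19  18  27  39  79  96  86 104 114]
334 [ 21  17  17  24  21  17  15  28  18  16  20  16  34  86 121 104  86  87]
336 [ 20  21  19  24  18  21  16  15  18  20  26  44  68 120 124 111  84  86]
338 [ 18  15  13  22  21  12  25  16  16  12  11  16  64 120 119  92  97 115]
340 [ 15  24  27  21  17  17  15  20  14  20  16  32  91 152 135 110 112 109]
342 [ 24  19  14  17  18  19  11  13  18  20  33  89 161 164 149 144 147 114]
344 [ 12  12  28  40  51  74  93 140 164 162 161 162 162 161 162 155 130 140]
346 [140 162 164 164 162 164 161 161 161 161 161 161 160 160 156 121 107 111]
```

The tip edge is now at row 136, which puts it at z ≈ 65, about 7 mm above the button.

Emit:
move_arm:
  commands:
    - [0,0,3,0,0,0]
    - [0,0,5,0,0,0]
    - [0,0,6,0,0,0]
    - [0,0,7,0,0,0]
    - [0,0,8,0,0,0]
    - [0,0,9,0,0,0]
    - [0,0,9.5,0,0,0]
    - [0,0,10,0,0,0]
    - [0,0,10,0,0,0]
    - [0,0,10,0,0,0]

```text
time: 5.3
tcp_pos: [477.1, 279.8, 45.0]
orientation: [3.142, 0.0, 2.69]
force: [-1.2, -0.9, 3.0]
width: 0.027
grip_force: 1.3
```

A force of 3.0 N means about 3 mm of travel, so I'll press 2.5 mm further.

Emit:
move_arm:
  commands:
    - [0,0,0.5,0,0,0]
    - [0,0,1,0,0,0]
    - [0,0,1.5,0,0,0]
    - [0,0,2,0,0,0]
    - [0,0,2.5,0,0,0]
    - [0,0,2.5,0,0,0]
    - [0,0,2.5,0,0,0]
    - [0,0,2.5,0,0,0]
    - [0,0,2.5,0,0,0]
    - [0,0,2.5,0,0,0]

```text
time: 6.55
tcp_pos: [477.1, 279.8, 42.4]
orientation: [3.142, 0.0, 2.69]
force: [-0.8, 0.1, 2.7]
width: 0.029
grip_force: 2.0
```

Run:
```python
from h import *
F=[]
for i in range(12):
    g=get_image("scene");F.append(read_state()["force"])
print(np.mean(F,0),np.std(F,0),read_state()["tcp_pos"],read_state()["time"])
g=cv2.cvtColor(g,cv2.COLOR_BGR2GRAY)
for c in range(328,348,2):print(c,g[130:146,c])
```

```text
[-0.75349731 -0.18528043  3.89956074] [0.42914474 0.62976459 0.54527757] [477.06668111 279.82361342  42.41296951] 7.15
328 [169 169 169 171 162 119 110 101 102 109 107 108 111 113 112 112]
330 [ 14  11  19  17  16  16  29  36  55  83 111 114 114 114 114 116]
332 [ 20  16  28  23  26  22  24  23  19  14  34  75 116 118 117 119]
334 [ 19  18  20  15  18  20  22  14  17  17  37  77  96 118 123 122]
336 [ 16  18  17  13  20  14  22  15  22  47  74  93  95 116 120 120]
338 [ 11  20  20  25  20  19  21  20  15  21  40  96 114 118 117 117]
340 [ 14  22  19  15  22  18  24  14  11  20  58 115 113 114 117 116]
342 [ 22  15  13  11  14  24  41  51  76 104 146 124 110 108 109 110]
344 [ 62  81 109 139 163 161 164 164 165 157 130 139 108 101 106 105]
346 [165 164 163 162 161 161 160 159 162 155 112 112 119 116  99  97]
```

That is about 4.8 mm of travel. I'll go 1.5 mm more to be certain.

Emit:
move_arm:
  commands:
    - [0,0,0.5,0,0,0]
    - [0,0,1,0,0,0]
    - [0,0,1.5,0,0,0]
    - [0,0,1.5,0,0,0]
    - [0,0,1.5,0,0,0]
    - [0,0,1.5,0,0,0]
    - [0,0,1.5,0,0,0]
    - [0,0,1.5,0,0,0]
    - [0,0,1.5,0,0,0]
    - [0,0,1.5,0,0,0]

```text
time: 8.4
tcp_pos: [477.1, 279.8, 41.5]
orientation: [3.141, 0.0, 2.69]
force: [-2.0, -1.5, 10.8]
width: 0.025
grip_force: 5.2
```

Run:
```python
from h import *
F=[]
for i in range(10):
    get_image("scene");F.append(read_state()["force"])
print(np.mean(F,0),read_state()["tcp_pos"],read_state()["time"])
```

```text
[-3.40132109 -1.64298665 10.40577889] [477.10063346 279.84111427  41.52411725] 8.9
```

The force rose to 10 N, so the plunger is at its stop and the bell has rung. That confirms an arm offset of about +32.5 mm in z. Now up and across, high.

Emit:
move_arm:
  commands:
    - [0,0,-20,0,0,0]
    - [0,0,-60,0,0,0]
    - [0,0,-100,0,0,0]
    - [0,0,-130,0,0,0]
    - [-25,-29,-130,0,0,0]
    - [-50,-59,-130,0,0,0]
    - [-75,-88,-130,0,0,0]
    - [-100,-118,-130,0,0,0]
    - [-125,-147,-130,0,0,0]
    - [-150,-176,-130,0,0,0]

```text
time: 10.15
tcp_pos: [535.2, 54.8, 170.4]
orientation: [-3.141, -0.001, 2.69]
force: [-0.3, 0.7, -0.8]
width: 0.021
grip_force: 0.0
```

Emit:
move_arm:
  commands:
    - [-25,-29,0,0,0,0]
    - [-50,-59,0,0,0,0]
    - [-75,-88,0,0,0,0]
    - [-99,-118,0,0,0,0]
    - [-99,-118,0,0,0,0]
    - [-99,-118,0,0,0,0]
    - [-99,-118,15,0,0,0]
    - [-99,-118,30,0,0,0]
    - [-99,-118,30,0,0,0]
    - [-99,-118,30,0,0,0]

```text
time: 11.4
tcp_pos: [572.8, -93.3, 141.0]
orientation: [-3.142, 0.0, 2.69]
force: [-0.4, 0.1, -0.4]
width: 0.026
grip_force: 0.0
```

Run:
```python
from h import *
S=get_image("scene")
s=read_state();t=s["tcp_pos"];print(t,s["time"],s["force"])
R=np.array([[-.8997,.4366,0],[.4366,.8997,0],[0,0,-1]])
for dz in(0,32.5):
  print(dz,"tip corners",[(proj("scene",t+[0,0,dz]+R@[x,y,22])).round(1).tolist() for y in(-16,16) for x in(-9,9)])
print("slim top",proj("scene",[572.7,-93.5,77]))
cv2.imwrite("pics/c6.png",cv2.resize(S[120:270,150:300],None,fx=4,fy=4,interpolation=cv2.INTER_NEAREST))
```

```text
[572.90903586 -93.35977362 141.26352404] 11.45 [-0.2044451  -0.29708661 -0.43329191]
0 tip corners [[216.8, 213.2], [216.0, 206.3], [233.1, 211.3], [232.1, 204.5]]
32.5 tip corners [[215.6, 202.1], [214.8, 195.2], [232.4, 200.2], [231.4, 193.4]]
slim top [225.51781978 222.46583318]
```

View pics/c6.png

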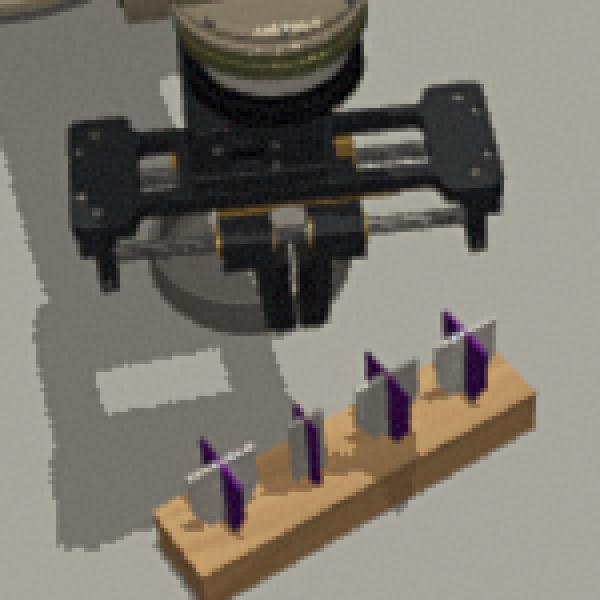

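The tips are at (216–232, 201), as the +32.5 mm prediction says, and centred above the slim flight. The tip is at z ≈ 152, so I'll descend 55 mm to about 20 mm above its top and hold.

Emit:
move_arm:
  commands:
    - [0,0,10,0,0,0]
    - [0,0,20,0,0,0]
    - [0,0,30,0,0,0]
    - [0,0,40,0,0,0]
    - [0,0,48,0,0,0]
    - [0,0,53,0,0,0]
    - [0,0,55,0,0,0]
    - [0,0,55,0,0,0]
    - [0,0,55,0,0,0]
    - [0,0,55,0,0,0]

```text
time: 12.7
tcp_pos: [572.8, -93.4, 86.1]
orientation: [3.142, 0.0, 2.69]
force: [0.2, -0.3, 0.1]
width: 0.026
grip_force: 0.0
```

Emit:
move_arm:
  commands:
    - [0,0,0,0,0,0]
    - [0,0,0,0,0,0]
    - [0,0,0,0,0,0]
    - [0,0,0,0,0,0]
    - [0,0,0,0,0,0]
    - [0,0,0,0,0,0]
    - [0,0,0,0,0,0]
    - [0,0,0,0,0,0]
    - [0,0,0,0,0,0]
    - [0,0,0,0,0,0]

```text
time: 13.95
tcp_pos: [572.7, -93.4, 85.9]
orientation: [3.142, 0.0, 2.69]
force: [-0.1, -0.3, -0.5]
width: 0.026
grip_force: 0.0
```

Emit:
move_arm:
  commands:
    - [0,0,0,0,0,0]
    - [0,0,0,0,0,0]
    - [0,0,0,0,0,0]
    - [0,0,0,0,0,0]
    - [0,0,0,0,0,0]
    - [0,0,0,0,0,0]
    - [0,0,0,0,0,0]
    - [0,0,0,0,0,0]
    - [0,0,0,0,0,0]
    - [0,0,0,0,0,0]

```text
time: 15.2
tcp_pos: [572.7, -93.4, 85.9]
orientation: [3.142, 0.0, 2.69]
force: [-0.0, -0.1, -0.3]
width: 0.023
grip_force: 0.0
```

Run:
```python
from h import *
S=get_image("scene")
s=read_state();t=s["tcp_pos"];print(t,s["time"],s["force"])
cv2.imwrite("pics/c7.png",cv2.resize(S[150:270,150:300],None,fx=5,fy=5,interpolation=cv2.INTER_NEAREST))
```

```text
[572.72336362 -93.40192822  85.93946765] 15.25 [-0.0630647  -0.28705859  0.48268658]
```

View pics/c7.png

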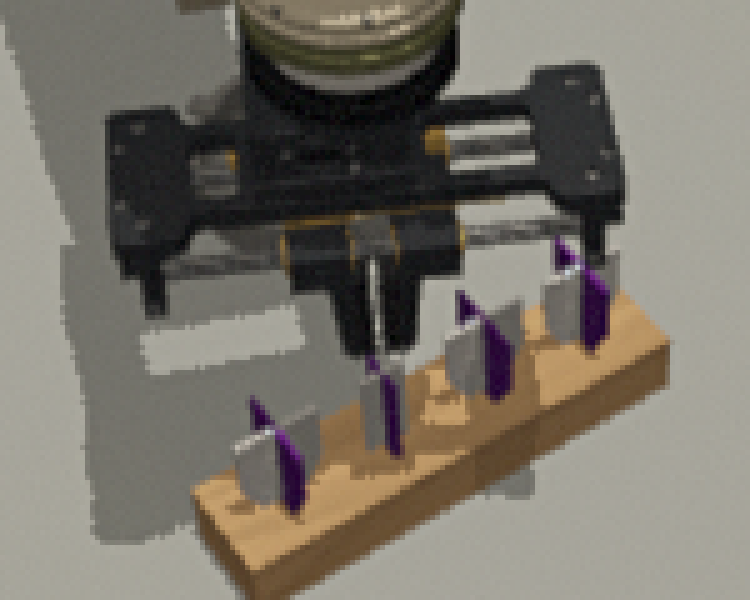

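The tips sit just above the slim flight (tip (225,221), no force) and have been held for about 3 s. Now rise and go to the tool.

Emit:
move_arm:
  commands:
    - [0,0,-20,0,0,0]
    - [0,0,-50,0,0,0]
    - [0,0,-70,0,0,0]
    - [2,-40,-70,0,0,0]
    - [3,-85,-70,0,0,0]
    - [4,-130,-70,0,0,0]
    - [5,-175,-70,0,0,0]
    - [6,-215,-70,0,0,0]
    - [6,-237,-70,0,0,0]
    - [6,-237,-70,0,0,0]

```text
time: 16.5
tcp_pos: [463.4, -304.8, 155.9]
orientation: [3.142, -0.0, 2.688]
force: [-0.6, -0.5, -0.1]
width: 0.025
grip_force: 0.0
```

Emit:
move_arm:
  commands:
    - [0,0,15,0,0,0]
    - [0,0,35,0,0,0]
    - [0,0,55,0,0,0]
    - [0,0,70,0,0,0]
    - [0,0,80,0,0,0]
    - [0,0,80,0,0,0]
    - [0,0,80,0,0,0]
    - [0,0,80,0,0,0]
    - [0,0,80,0,0,0]
    - [0,0,80,0,0,0]

```text
time: 17.75
tcp_pos: [463.9, -304.1, 76.1]
orientation: [-3.141, 0.0, 2.69]
force: [0.3, -0.7, 0.2]
width: 0.024
grip_force: 0.0
```

Run:
```python
from h import *
S=get_image("scene")
s=read_state();t=s["tcp_pos"];print(t,s["time"],s["force"])
R=np.array([[-.8997,.4366,0],[.4366,.8997,0],[0,0,-1]])
print("tip corners",[(proj("scene",t+[0,0,32.5]+R@[x,y,22])).round(1).tolist() for y in(-16,16) for x in(-9,9)])
g=cv2.cvtColor(S,cv2.COLOR_BGR2GRAY)
for c in range(96,128,2):
    col=np.where(g[180:270,c]<45)[0];print(c,col.max()+180 if len(col) else None,end="; ")
```

```text
[ 463.86822869 -304.03824418   76.03236931] 17.8 [-0.71329653 -0.44024714 -0.1285966 ]
tip corners [[97.1, 235.4], [97.7, 228.3], [113.6, 233.5], [114.1, 226.4]]
96 230; 98 234; 100 235; 102 235; 104 234; 106 234; 108 234; 110 234; 112 233; 114 263; 116 260; 118 204; 120 204; 122 203; 124 203; 126 203;
```

The prediction holds (tip edge at row 234–235), so the tip is at z ≈ 86.5. I'll descend 52 mm and hold.

Emit:
move_arm:
  commands:
    - [0,0,10,0,0,0]
    - [0,0,20,0,0,0]
    - [0,0,30,0,0,0]
    - [0,0,38,0,0,0]
    - [0,0,45,0,0,0]
    - [0,0,50,0,0,0]
    - [0,0,52,0,0,0]
    - [0,0,52,0,0,0]
    - [0,0,52,0,0,0]
    - [0,0,52,0,0,0]

```text
time: 19.05
tcp_pos: [463.9, -304.1, 24.1]
orientation: [-3.141, 0.0, 2.69]
force: [-0.2, 0.4, -0.4]
width: 0.028
grip_force: 0.0
```

Emit:
move_arm:
  commands:
    - [0,0,0,0,0,0]
    - [0,0,0,0,0,0]
    - [0,0,0,0,0,0]
    - [0,0,0,0,0,0]
    - [0,0,0,0,0,0]
    - [0,0,0,0,0,0]
    - [0,0,0,0,0,0]
    - [0,0,0,0,0,0]
    - [0,0,0,0,0,0]
    - [0,0,0,0,0,0]

```text
time: 20.3
tcp_pos: [463.9, -304.0, 23.9]
orientation: [-3.142, 0.0, 2.69]
force: [0.0, 0.4, 0.3]
width: 0.025
grip_force: 0.0
```

Emit:
move_arm:
  commands:
    - [0,0,0,0,0,0]
    - [0,0,0,0,0,0]
    - [0,0,0,0,0,0]
    - [0,0,0,0,0,0]
    - [0,0,0,0,0,0]
    - [0,0,0,0,0,0]
    - [0,0,0,0,0,0]
    - [0,0,0,0,0,0]
    - [0,0,0,0,0,0]
    - [0,0,0,0,0,0]

```text
time: 21.55
tcp_pos: [463.8, -304.0, 23.9]
orientation: [-3.142, -0.0, 2.69]
force: [-0.0, -0.8, 0.3]
width: 0.027
grip_force: 0.0
```

Run:
```python
from h import *
S=get_image("scene")
s=read_state();print(s["tcp_pos"],s["time"],s["force"])
cv2.imwrite("pics/c8.png",cv2.resize(S[180:290,60:180],None,fx=5,fy=5,interpolation=cv2.INTER_NEAREST))
```

```text
[ 463.8467318  -303.99324994   23.92901285] 21.6 [ 0.9401355  -0.66640193 -0.31116138]
```

View pics/c8.png

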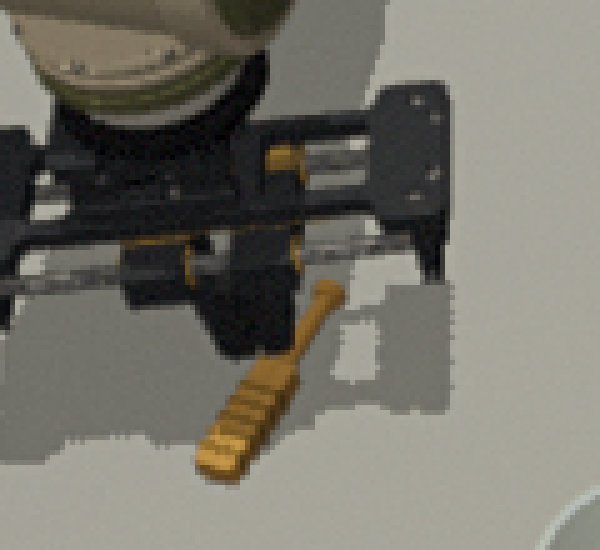

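The tips (112,251) hover about 20 mm over the tool's middle without touching it, and have been held for over 2 s. Handing in.

```bash
python3 -c "
from plant import *
print(job_done())"
```

```text
the job is handed in; nothing more can be done
None
```

I rang the bell, pointed at the slim flight for about 3 s, and handed the job in still pointing at the middle of the brass tool, after more than 2 s there; I felt no contact except at the bell, and the hand-in gave no verdict.

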